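# Walk a gearcase round on the surface plate and square it to the fence

## Robot

A 7-joint arm with a two-finger parallel gripper is mounted at the origin on the work surface. World frame = base frame: x ahead of the robot, y to its left, z up, the work surface at z = 0. Lengths are in mm, angles in rad, forces in N, time in s.
With the tool pointing down it reaches from about 400 to 850 mm from the base axis. Payload 4.5 kg.
Tool frame: the origin (TCP) lies between the finger pads; the fingertips stand 22 mm ahead of it and the grasp point (between the pads) lies 3 mm ahead of it; z points along the fingers, y is the line along which they close (so a half turn about z gives the same grasp; the last joint's range is limited). The gripper opens to 85 mm and grips with 20 to 120 N. Pads are 22 mm wide; open, the fingers measure 114 mm over their backs; the gripper's body (76 mm by 85 mm) begins 54 mm behind the grasp point. The pads swing forward as they close: fully open they stand 13 mm farther back than shut.
Start: joints at [0.034, 0.689, -0.195, 1.565, 0.157, 0.902, -0.215], TCP at [625.022, 0.025, 253.317] pointing down, gripper open.
Joint ranges: [-3.01, 3.01], [-0.46, 2.08], [-1.47, 1.51], [0.13, 2.56], [-1, 4.14], [0.04, 2.09], [-2.66, 2.66]. Speed limits (rad/s): [2.57, 2.57, 3.14, 3.14, 3.14, 3.14, 3.14].

## Interface

Orientations are given as a rotation vector (axis times angle).
In Python, from rig import bot gives the robot as it stands.
- The arm moves only by the tool move_arm, never from a script. Its argument "moves" is a list of rows, each a list of 7 numbers: the turn, a rotation vector about the tool's x, y, z in rad, then the shift along the tool's x, y, z in cm, then the opening, from 0 (shut) to 1 (fully open). A call has 1 to 20 rows; each row is the pose to reach, as a shift and turn from the pose commanded when the call began, along the tool's axes at that moment; what a row does not reach only later rows make up. A row lasts 1/12 s, in which the tool goes at most 41.7 mm and 7.16 degrees, less where a joint would pass 70% of its speed; a pose out of reach is approached as far as the arm can. A call with a gripper value outside its range is refused whole. The fingers move at their own pace and stop on an object; the grip force is fixed at half the most. Time passes only in rows, so rows that repeat a pose let the fingers close. It gives the time, the measured TCP pose, the force, the opening and the grip force at its end, in the units of the state.
- bot.sense(): the state, without advancing time (a new reading comes with each control period).
- bot.grab_frame(name): name is "scene" or "side" or "wrist"; returns a dict with "frame" (420x560x3 uint8, red, green, blue), "z_map" (420x560 float32, mm along the optical axis (not along the pixel's ray), 0 where there is no reading), "vertical_fov" (degrees; the focal length in pixels is half the picture's height over the tangent of half this angle, whatever the lens; pixels are square), "cx", "cy" (the principal point, pixels), "distortion" ([k1, k2, p1, p2, k3] as OpenCV has them; the pictures are not rectified), "rvec" (rotation vector, rad) and "tvec" (3), from world to camera coordinates, as OpenCV has them. Camera axes: x right, y down, z forward; pixel columns grow to the right and rows downward; lengths in mm; the calibration is good to about 2 mm. A picture is of the moment at which its call begins.
- bot.close_job(): hands the job in; it is judged then, once.
The state is a dict: "t": time; "qpos": joint angles; "qvel": joint speeds; "tau": joint torques, N m; "position": TCP position; "tcp_rot": TCP orientation; "contact_force": force on the tool from outside, world axes, zero at the start; "torque": the same for the moment, N m; "opening": opening from 0.0 (shut) to 1.0 (fully open); "finger_force": force on a finger pad.
Only numpy, scipy, OpenCV 4.12 (cv2) and the standard library are available. Lean on these libraries where they do the work, as an engineer would, in place of code of your own. Each camera call takes 0.05 s, during which the arm holds its last target. There are 200 camera calls.

## Task

Walk the heavy green gearcase round on the spot by pushing at alternate corners with the fingertips, clear of the fence, until its bright machined face looks squarely at the steel fence; then push it straight up until the whole of that face sits flush against the fence. Push only: do not lift or tip the gearcase, and leave the V-block and the two brass bushes on the plate where they stand.

Things in the scene. Friction and masses are not known exactly. Their poses are not given: they have to be found in the camera images.
- gearcase: heavy closed casting, 100 mm along x, 124 along y, 52 high, flat upright sides, about 1.6 kg (1.3 to 2.0), loose on the plate (friction 0.5 to 0.7). Pale green, dark grey cover on top; the side at +x is the bright bare-metal machined face (a 10 mm bright strip seen from above). Origin: centre of underside; x out of that face, z up. At first the face looks away from the robot (+x within 50 deg)
- face (a point): middle of the gearcase's machined face: 50 mm along the gearcase's x from its vertical mid-axis, 26 mm above its underside; axes as the gearcase
- fence: ground steel bar bolted to the plate, immovable: 210 mm along x, 50 thick along y, 50 high, two sunk screws in its top. It stands near the left or the right end of the plate, its length within 15 deg of world x. Its long faces lie at y = -25 and +25 mm; use the one towards the gearcase. Origin: centre of underside
- plate: dark granite surface plate, immovable, 300 mm along x, 500 along y, its top 50 mm above the table. Origin: centre of underside, at table height. The gearcase stands about at its middle; the fence and the V-block (either way round) about 195 mm either side of the middle along y
- vblock: dark steel V-block, 100 mm along x, 50 along y, 45 high, 1.3 kg, loose, on the plate at the end opposite the fence. Origin: centre of underside
- bush_a: brass bush (short tube), 28 mm outside diameter, 30 high, loose, upright near the plate's corner at +x, +y. Origin: centre of underside
- bush_b: brass bush like the other, near the plate's corner at -x, -y. Origin: centre of underside

How it is judged (in metres and radians):
On the way:
1. the gearcase has been turned, clear of the fence (its middle at least 10 mm from it, not touching), until its machined face looks at the fence within 8 degrees of square (angle between the x axis of gearcase and the y axis of fence, either way round below 0.14 rad and x of fence in the frame of gearcase above 0.05 m and (y of face in the frame of fence above 0.035 m or y of face in the frame of fence below -0.035 m) and contact force between gearcase and fence below 0.05 N), for 0.2 s.
At the end, for the whole second after the job is handed in: The gearcase stands at rest flat on the plate, its machined face flush against the fence: parallel to it within 1.7 degrees (0.03 rad), the middle of the face within 2.5 mm of the fence's face and within 45 mm of the fence's middle along its length (angle between the x axis of gearcase and the y axis of fence, either way round below 0.03 rad and x of fence in the frame of gearcase above 0.05 m and (y of face in the frame of fence between 0.022 and 0.0275 m or y of face in the frame of fence between -0.0275 and -0.022 m) and x of face in the frame of fence between -0.045 and 0.045 m and linear speed of gearcase below 0.005 m/s and angle between gearcase's own z axis and vertical below 0.03 rad and height (world z) of gearcase between 0.047 and 0.053 m); the robot touches nothing.
It fails at once if the gearcase is lifted more than 8 mm off the plate or goes over its edge (height (world z) of gearcase above 0.058 m or height (world z) of gearcase below 0.04 m).
It fails at once if the gearcase is tipped more than 9 degrees (angle between gearcase's own z axis and vertical above 0.16 rad).
It fails at once if the gearcase wanders more than 65 mm from where it stood while still more than 20 degrees off square (angle between the x axis of gearcase and the y axis of fence, either way round above 0.35 rad and distance of gearcase from where it was at the start of the episode above 0.065 m).
It fails at once if the V-block is shifted more than 12 mm (distance of vblock from where it was at the start of the episode above 0.012 m).
It fails at once if a brass bush is shifted more than 15 mm (distance of any of bush_a, bush_b from where it was at the start of the episode above 0.015 m).
It also fails if it takes over 72 s, if anything falls off the work surface, if the arm or the gripper's body presses on something with over 40 N, if the wrist force passes 120 N, or if a joint passes its speed limit or range.

## Working session

There is one attempt and no reset: what is moved stays moved. The work goes in short steps, Python scripts to look and compute and a tool call to move; the robot and the scene stay as the last step left them, time stands still between calls to the robot, and variables do not carry over. Pictures are saved under pics/ and viewed, at most 10 in all, crops included, and the job is handed in when it is done.

Besides the shell and the picture viewer there is one more tool, called after "Request:" by a JSON object that holds its "fn" and its "kwargs". move_arm: Moves the arm, as the interface text tells. Its arguments: {"type":"object","properties":{"moves":{"type":"array","items":{"type":"array","items":{"type":"number"}}}},"required":["moves"]}

```bash
ls; mkdir -p pics
cat > h.py <<'E'
import numpy as np,cv2
from scipy.spatial.transform import Rotation as R
from rig import bot
def cloud(f):
    z=f["z_map"];h,w=z.shape
    fl=h/2/np.tan(np.radians(f["vertical_fov"])/2)
    K=np.array([[fl,0,f["cx"]],[0,fl,f["cy"]],[0,0,1.]])
    g=np.stack(np.meshgrid(np.arange(w),np.arange(h)),-1).reshape(-1,1,2).astype(float)
    n=cv2.undistortPoints(g,K,np.array(f["distortion"],float)).reshape(h,w,2)
    P=np.dstack([n*z[...,None],z])
    M=R.from_rotvec(np.ravel(f["rvec"])).as_matrix()
    W=(P-np.ravel(f["tvec"]))@M
    W[z<=0]=np.nan
    return W
E
python3 - <<'E'
from h import *
s=bot.sense();print(s["position"],s["tcp_rot"],R.from_rotvec(s["tcp_rot"]).as_matrix().round(3))
fs=[bot.grab_frame(n) for n in("scene","side","wrist")]
for n,f in zip("abc",fs):
    np.savez(f"pics/{n}0.npz",W=cloud(f),F=f["frame"])
    W=cloud(f); M=R.from_rotvec(np.ravel(f["rvec"])).as_matrix();print(-M.T@np.ravel(f["tvec"]))
cv2.imwrite("pics/all0.png",cv2.resize(np.hstack([f["frame"][...,::-1] for f in fs[:2]]),(800,300)))
cv2.imwrite("pics/w0.png",fs[2]["frame"][...,::-1])
E
```

```text
pics
[ 6.24395996e+02 -3.36640623e-02  2.52480065e+02] [-2.22046121e+00 -2.22072593e+00  2.17427662e-03] [[-0.     1.    -0.002]
 [ 1.     0.    -0.   ]
 [-0.    -0.002 -1.   ]]
[1182.32347554 -126.53804904  658.2056701 ]
[ 498.46134498 -694.92053     630.51124696]
[624.21717941  74.58082601 373.15195924]
```

View pics/all0.png

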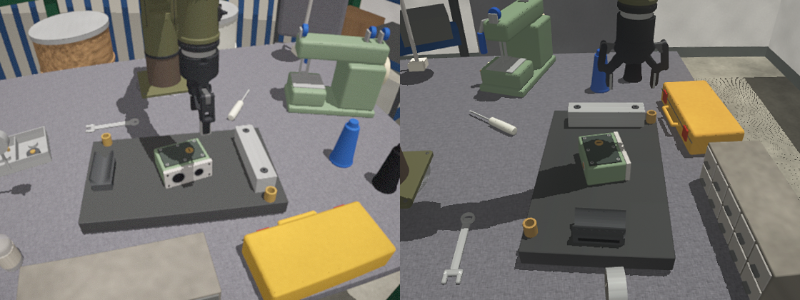

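View pics/w0.png

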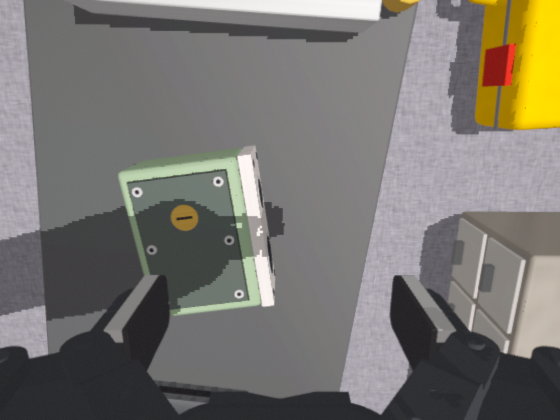

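The fence is on the +y side: at the right in scene (≈(255,155)) and at the top of the wrist view. The gearcase's bright face looks to +x (wrist strip from (245,150) to (268,305)), so it needs about +80° of counter-clockwise turn. Next I fit rectangles to the top surfaces.

```bash
cat >> h.py <<'E'
def comps(W,zlo,zhi,res=1.0,minpx=150):
    """top-down mask of points between heights, connected comps -> minAreaRect in world"""
    p=W.reshape(-1,3);p=p[np.isfinite(p).all(1)]
    p=p[(p[:,2]>zlo)&(p[:,2]<zhi)&(p[:,0]>400)&(p[:,0]<900)&(abs(p[:,1])<320)]
    m=np.zeros((640,500),np.uint8)
    m[(p[:,1]+320).astype(int).clip(0,639),(p[:,0]-400).astype(int).clip(0,499)]=255
    m=cv2.morphologyEx(m,cv2.MORPH_CLOSE,np.ones((7,7)));m=cv2.morphologyEx(m,cv2.MORPH_OPEN,np.ones((5,5)))
    n,l,st,c=cv2.connectedComponentsWithStats(m)
    out=[]
    for i in range(1,n):
        if st[i,4]<minpx: continue
        ys,xs=np.nonzero(l==i)
        r=cv2.minAreaRect(np.stack([xs+400.5,ys-319.5],1).astype(np.float32))
        out.append((st[i,4],np.round(r[0],1),np.round(r[1],1),round(r[2],1)))
    return out
E
python3 - <<'E'
from h import *
for n in "abc":
    W=np.load(f"pics/{n}0.npz")["W"]
    print(n)
    for lo,hi in((44,56),(74,86),(90,97.5),(97,108)):
        print(lo,hi)
        for o in comps(W,lo,hi):print("  ",*o)
E
```

```text
a
44 56
   94512 [558.2 -40.5] [499.7 301.7] 83.2
   1438 [528.3 207.7] [ 12.6 177.1] 83.3
74 86
   945 [ 537.4 -246.3] [ 12.2 103.6] 80.2
   296 [ 568.9 -233.3] [ 8.6 41.4] 85.8
   368 [ 520.  -225.9] [ 8.6 54. ] 83.3
   169 [707.1 152.8] [26.4 12.2] 53.1
90 97.5
   896 [ 535.5 -257.3] [ 10.9 101.2] 82.2
   805 [ 541.8 -217.3] [  9.7 100.1] 83.0
97 108
   12069 [562.7 -34. ] [102.3 124.3] 7.4
   10218 [586.6 152.2] [ 51.2 210. ] 86.5
b
44 56
   96459 [557.2 -43.9] [501.1 301.8] 83.3
   181 [ 808.3 -239. ] [ 5.6 31.2] 2.1
   190 [ 808.5 -165. ] [37.  4.] 90.0
   155 [877.   47.4] [27.2  5.6] 2.9
74 86
   257 [ 803.5 -293.5] [24. 10.] 90.0
   1086 [ 540.  -231.2] [13.  98.4] 82.7
   244 [ 804.  -221.5] [26.  9.] 90.0
   212 [ 803.5 -151.5] [24.  8.] 90.0
   258 [803. -80.] [25.  9.] 90.0
   231 [641.  120.8] [ 5.8 41.2] 87.8
   280 [584.  124.5] [ 6.8 47.2] 88.0
90 97.5
   735 [ 535.5 -262.7] [ 8.9 97.9] 81.6
   1011 [ 541.  -220.7] [12.4 98.7] 81.9
   196 [651.5 123.5] [12. 20.] 90.0
   300 [605.  124.5] [39.3 10.8] 4.1
97 108
   12067 [561.6 -38.4] [ 99.9 124.8] 7.4
   10164 [585.3 148.1] [ 51.9 209.3] 86.4
c
44 56
   77741 [556.9 -31.3] [377.8 303.4] 83.2
   215 [ 808.5 -122.5] [42.  4.] 90.0
74 86
   259 [803. -77.] [25.  9.] 90.0
90 97.5
97 108
   339 [808.  -75.5] [62.  5.] 90.0
   11663 [562.  -33.8] [100.6 124.6] 7.5
   1205 [620.5 126.5] [ 12. 136.] 90.0
```

```bash
cat >> h.py <<'E'
def measure(tag=""):
    for n in("scene","side"):
        f=bot.grab_frame(n);W=cloud(f)
        for o in comps(W,97,106):
            if o[0]>4000: print(n,*o)
def row(x,y,z,tau,op):
    s=bot.sense();R0=R.from_rotvec(s["tcp_rot"]).as_matrix()
    t=np.radians(tau);c,si=np.cos(t),np.sin(t)
    R1=np.array([[c,si,0],[si,-c,0],[0,0,-1.]])
    rv=R.from_matrix(R0.T@R1).as_rotvec()
    d=R0.T@(np.array([x,y,z])-s["position"])/10
    print([round(float(v),2) for v in (*rv,*d,op)])
def push(gx,gy,yaw,side,th,z=90,c=46,h=11,steps=4,clear=18,only=None):
    """side=+1 push machined face near its +y end; -1 push back near -y end. theta deg CCW"""
    d=1850/c; rz=lambda a,v:np.array([[np.cos(a),-np.sin(a)],[np.sin(a),np.cos(a)]])@v
    G=np.array([gx,gy]);a0=np.radians(yaw)
    cor=np.array([0,-side*d])
    def P(th,off):
        v=rz(np.radians(th),np.array([side*(50+h+off),side*c])-cor)+cor
        return G+rz(a0,v)
    print("above/low",end=" ");p=P(0,clear);row(*p,170,yaw,0);row(*p,z,yaw,0)
    for k in range(steps+1):
        p=P(th*k/steps,0);print(k,p.round(0),end=" ");row(*p,z,yaw+th*k/steps,0)
    p=P(th,clear);print("back",end=" ");row(*p,z,yaw+th,0);row(*p,170,yaw+th,0)
    print("pred centre",G+rz(a0,rz(np.radians(th),-cor)+cor),yaw+th)
E
python3 -c "
from h import *
push(562.2,-35.5,7.4,1,20)"
```

```text
above/low [-0.0, 0.0, 1.44, 2.03, 1.02, 8.27, 0.0]
[-0.0, 0.0, 1.44, 2.03, 1.03, 16.27, 0.0]
0 [617.  18.] [-0.0, 0.0, 1.44, 1.8, -0.75, 16.27, 0.0]
1 [608.  22.] [-0.0, 0.0, 1.35, 2.2, -1.59, 16.27, 0.0]
2 [600.  25.] [-0.0, 0.0, 1.27, 2.52, -2.45, 16.27, 0.0]
3 [591.  28.] [-0.0, 0.0, 1.18, 2.76, -3.34, 16.27, 0.0]
4 [582.  29.] [-0.0, 0.0, 1.09, 2.93, -4.24, 16.27, 0.0]
back [-0.0, 0.0, 1.09, 3.76, -2.65, 16.27, 0.0]
[-0.0, 0.0, 1.09, 3.76, -2.66, 8.27, 0.0]
pred centre [548.87178808 -39.67680843] 27.4
```

Request:
{"fn": "move_arm", "kwargs": {"moves": [[0, 0, 0.4, 1, 1, 3, 0], [0, 0, 0.8, 2, 1, 6, 0], [0, 0, 1.2, 2, 1, 8, 0], [0, 0, 1.44, 2, 1, 8, 0], [0, 0, 1.44, 2, 1, 8, 0], [0, 0, 1.44, 2, 1, 8, 0], [0, 0, 1.44, 2, 1, 8, 0], [0, 0, 1.44, 2, 1, 8, 0], [0, 0, 1.44, 2, 1, 8, 0], [0, 0, 1.44, 2, 1, 8, 0], [0, 0, 1.44, 2, 1, 8, 0], [0, 0, 1.44, 2, 1, 8, 0], [0, 0, 1.44, 2, 1, 12, 0], [0, 0, 1.44, 2, 1, 16.2, 0], [0, 0, 1.44, 2, 1, 16.2, 0], [0, 0, 1.44, 2, 1, 16.2, 0]]}}

```text
t: 1.48
position: [632.8, 20.2, 89.2]
tcp_rot: [-3.134, -0.206, 0.01]
contact_force: [-0.0, -0.4, 1.2]
opening: -0.002
finger_force: 0.0
```

```bash
python3 -c "
from h import *
s=bot.sense();print(s['t'],s['position'],s['qpos'],s['contact_force'],s['opening'])
push(562.2,-35.5,7.4,1,24)
f=bot.grab_frame('scene');cv2.imwrite('pics/s1.png',f['frame'][120:320,80:420,::-1])"
```

```text
1.4833 [632.77694353  20.206446    89.1654169 ] [-0.20452541  0.9271629   0.18613108  1.65963591 -0.27166005  0.58672159
 -1.30289892] [-0.02119695 -0.44937369  1.20298698] -0.0022938204832832717
above/low [-0.0, 0.01, 0.0, 0.13, 0.01, -8.08, 0.0]
[-0.0, 0.01, 0.0, 0.18, 0.02, -0.08, 0.0]
0 [617.  18.] [-0.0, 0.01, 0.0, -1.62, 0.01, -0.07, 0.0]
1 [607.  23.] [-0.0, 0.01, -0.1, -2.55, -0.58, -0.07, 0.0]
2 [596.  26.] [-0.0, 0.01, -0.21, -3.54, -1.07, -0.06, 0.0]
3 [586.  29.] [-0.0, 0.01, -0.31, -4.58, -1.46, -0.05, 0.0]
4 [575.  30.] [-0.0, 0.01, -0.42, -5.65, -1.73, -0.05, 0.0]
back [-0.0, 0.01, -0.42, -4.0, -2.46, -0.06, 0.0]
[-0.0, 0.01, -0.42, -4.05, -2.47, -8.06, 0.0]
pred centre [546.42617467 -41.05484077] 31.4
```

View pics/s1.png

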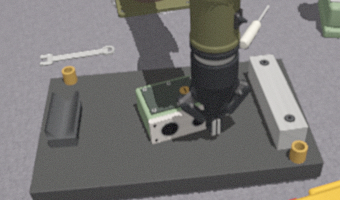

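The shut fingers (≈(213,128)) stand in front of the bright face near its +y end, clear of the fence. Now the first push.

Request:
{"fn": "move_arm", "kwargs": {"moves": [[0, 0, 0, -0.8, 0, 0, 0], [0, 0, 0, -1.6, 0, 0, 0], [0, 0, -0.05, -2.1, -0.3, 0, 0], [0, 0, -0.1, -2.55, -0.6, 0, 0], [0, 0, -0.15, -3.0, -0.85, 0, 0], [0, 0, -0.21, -3.55, -1.1, 0, 0], [0, 0, -0.26, -4.05, -1.3, 0, 0], [0, 0, -0.31, -4.6, -1.45, 0, 0], [0, 0, -0.37, -5.1, -1.6, 0, 0], [0, 0, -0.42, -5.65, -1.75, 0, 0], [0, 0, -0.42, -5.65, -1.75, 0, 0]]}}

```text
t: 2.45
position: [580.4, 32.1, 95.2]
tcp_rot: [-3.022, -0.858, -0.016]
contact_force: [2.1, 3.9, 1.4]
opening: -0.003
finger_force: 2.0
```

Request:
{"fn": "move_arm", "kwargs": {"moves": [[0, 0, 0, 2, 0, 0, 0], [0, 0, 0, 2.2, 0, -4, 0], [0, 0, 0, 2.2, 0, -8, 0], [0, 0, 0, 2.2, 0, -8, 0]]}}

```text
t: 2.78
position: [601.3, 40.9, 180.2]
tcp_rot: [3.02, 0.85, 0.024]
contact_force: [1.2, 0.0, -0.2]
opening: 0.001
finger_force: 0.0
```

```bash
python3 -c "
from h import *
measure()"
```

```text
scene 11922 [547.5 -36. ] [102.4 124.3] 26.6
scene 10194 [586.3 152.2] [ 50.6 209.8] 86.3
side 12089 [546.2 -39.8] [101.9 125.9] 27.4
side 5716 [540.8 149.9] [ 51.  120.5] 86.2
```

```bash
python3 -c "
from h import *
push(547,-37.5,27,-1,36)"
```

```text
above/low [0.0, -0.01, 0.08, -16.65, 8.0, 0.47, 0.0]
[0.0, -0.01, 0.08, -16.7, 7.97, 8.47, 0.0]
0 [ 514. -106.] [0.0, -0.01, 0.08, -14.91, 8.11, 8.48, 0.0]
1 [ 530. -107.] [0.0, -0.01, -0.08, -13.55, 9.07, 8.49, 0.0]
2 [ 547. -106.] [0.0, -0.01, -0.24, -12.07, 9.8, 8.5, 0.0]
3 [ 563. -102.] [0.01, -0.01, -0.39, -10.48, 10.29, 8.52, 0.0]
4 [578. -95.] [0.01, -0.01, -0.55, -8.84, 10.53, 8.53, 0.0]
back [0.01, -0.01, -0.55, -10.38, 11.47, 8.52, 0.0]
[0.01, -0.01, -0.55, -10.33, 11.5, 0.52, 0.0]
pred centre [564.57564446 -19.92435554] 63
```

Request:
{"fn": "move_arm", "kwargs": {"moves": [[0, 0, 0.08, -4, 2, 0, 0], [0, 0, 0.08, -8, 4, 0, 0], [0, 0, 0.08, -12, 6, 0, 0], [0, 0, 0.08, -16.7, 8, 0, 0], [0, 0, 0.08, -16.7, 8, 0, 0], [0, 0, 0.08, -16.7, 8, 3, 0], [0, 0, 0.08, -16.7, 8, 6, 0], [0, 0, 0.08, -16.7, 8, 8.5, 0], [0, 0, 0.08, -16.7, 8, 8.5, 0]]}}

```text
t: 3.63
position: [492.2, -114.1, 83.1]
tcp_rot: [-3.053, -0.73, 0.011]
contact_force: [0.3, -0.5, 0.1]
opening: 0.003
finger_force: 0.0
```

```bash
python3 -c "
from h import *
push(547,-37.5,27,-1,40)"
```

```text
above/low [-0.0, 0.01, -0.0, 0.41, 0.23, -8.7, 0.0]
[-0.0, 0.01, -0.0, 0.45, 0.26, -0.7, 0.0]
0 [ 514. -106.] [-0.0, 0.01, -0.0, 2.25, 0.26, -0.71, 0.0]
1 [ 532. -107.] [-0.0, 0.01, -0.18, 3.85, 1.18, -0.72, 0.0]
2 [ 550. -105.] [-0.01, 0.01, -0.35, 5.57, 1.82, -0.73, 0.0]
3 [ 568. -100.] [-0.01, 0.0, -0.53, 7.39, 2.14, -0.75, 0.0]
4 [584. -92.] [-0.01, 0.0, -0.7, 9.23, 2.15, -0.76, 0.0]
back [-0.01, 0.0, -0.7, 7.85, 3.31, -0.75, 0.0]
[-0.01, 0.0, -0.7, 7.8, 3.27, -8.75, 0.0]
pred centre [565.76199031 -17.38022865] 67
```

Request:
{"fn": "move_arm", "kwargs": {"moves": [[0, 0, 0, 1.2, 0.2, -0.7, 0], [0, 0, 0, 2.2, 0.3, -0.7, 0], [0, 0, -0.06, 2.8, 0.6, -0.7, 0], [0, 0, -0.12, 3.3, 0.9, -0.7, 0], [0, 0, -0.18, 3.85, 1.2, -0.7, 0], [0, 0, -0.24, 4.4, 1.45, -0.7, 0], [0, 0, -0.29, 5.0, 1.65, -0.7, 0], [0, 0, -0.35, 5.55, 1.8, -0.7, 0], [0, 0, -0.41, 6.2, 1.95, -0.7, 0], [0, 0, -0.47, 6.8, 2.05, -0.7, 0], [0, 0, -0.53, 7.4, 2.15, -0.7, 0], [0, 0, -0.59, 8.0, 2.2, -0.7, 0], [0, 0, -0.65, 8.6, 2.2, -0.7, 0], [0, 0, -0.7, 9.2, 2.15, -0.7, 0], [0, 0, -0.7, 9.2, 2.15, -0.7, 0]]}}

```text
t: 4.88
position: [587.7, -93.6, 94.6]
tcp_rot: [2.616, 1.734, -0.001]
contact_force: [-0.4, -5.8, -0.6]
opening: 0.001
finger_force: 2.5
```

Request:
{"fn": "move_arm", "kwargs": {"moves": [[0, 0, 0, -2, 0, 0, 0], [0, 0, 0, -2.2, 0, -4, 0], [0, 0, 0, -2.2, 0, -8, 0], [0, 0, 0, -2.2, 0, -8, 0]]}}

```text
t: 5.22
position: [583.1, -112.3, 181.1]
tcp_rot: [2.613, 1.728, 0.017]
contact_force: [1.3, 0.3, 0.4]
opening: 0.005
finger_force: 0.0
```

```bash
python3 -c "
from h import *
measure()"
```

```text
scene 11866 [568.4 -17.6] [100.8 125.8] 66.8
scene 10191 [586.8 151.9] [ 50.4 210.2] 85.9
side 9068 [566.3 -21.9] [102.4 124.5] 66.7
```

```bash
python3 -c "
from h import *
push(567.4,-19.5,66.8,1,21)"
```

```text
above/low [0.01, -0.0, 0.0, 15.89, -9.32, 0.61, 0.0]
[0.01, -0.0, 0.0, 15.87, -9.37, 8.61, 0.0]
0 [549.  55.] [0.01, -0.0, 0.0, 14.07, -9.38, 8.6, 0.0]
1 [541.  49.] [0.01, -0.0, -0.09, 13.26, -9.9, 8.6, 0.0]
2 [534.  43.] [0.01, -0.0, -0.18, 12.4, -10.35, 8.59, 0.0]
3 [527.  36.] [0.01, -0.0, -0.27, 11.51, -10.72, 8.59, 0.0]
4 [521.  29.] [0.01, -0.0, -0.36, 10.58, -11.01, 8.59, 0.0]
back [0.01, -0.0, -0.36, 12.26, -11.64, 8.59, 0.0]
[0.01, -0.0, -0.36, 12.28, -11.6, 0.59, 0.0]
pred centre [564.17747788 -33.79945839] 87.8
```

Request:
{"fn": "move_arm", "kwargs": {"moves": [[0, 0, 0, 4, -2.3, 0, 0], [0, 0, 0, 8, -4.6, 0, 0], [0, 0, 0, 12, -7, 0, 0], [0, 0, 0, 15.9, -9.4, 0, 0], [0, 0, 0, 15.9, -9.4, 0, 0], [0, 0, 0, 15.9, -9.4, 3, 0], [0, 0, 0, 15.9, -9.4, 6, 0], [0, 0, 0, 15.9, -9.4, 8.6, 0], [0, 0, 0, 15.9, -9.4, 8.6, 0]]}}

```text
t: 6.07
position: [549.7, 71.5, 82.7]
tcp_rot: [-2.614, -1.735, 0.014]
contact_force: [-0.8, 0.5, 0.4]
opening: -0.0
finger_force: 0.0
```

```bash
python3 -c "
from h import *
push(567.4,-19.5,66.8,1,21)"
```

```text
above/low [-0.01, 0.01, 0.01, 0.18, 0.55, -8.74, 0.0]
[-0.01, 0.01, 0.01, 0.22, 0.61, -0.74, 0.0]
0 [549.  55.] [-0.01, 0.01, 0.01, -1.58, 0.6, -0.73, 0.0]
1 [541.  49.] [-0.01, 0.01, -0.09, -2.39, 0.08, -0.72, 0.0]
2 [534.  43.] [-0.01, 0.0, -0.18, -3.24, -0.37, -0.71, 0.0]
3 [527.  36.] [-0.01, 0.0, -0.27, -4.14, -0.74, -0.7, 0.0]
4 [521.  29.] [-0.01, 0.0, -0.36, -5.06, -1.03, -0.7, 0.0]
back [-0.01, 0.0, -0.36, -3.38, -1.67, -0.7, 0.0]
[-0.01, 0.0, -0.36, -3.42, -1.73, -8.7, 0.0]
pred centre [564.17747788 -33.79945839] 87.8
```

Request:
{"fn": "move_arm", "kwargs": {"moves": [[0, 0, 0, -0.8, 0.6, -0.7, 0], [0, 0, 0, -1.6, 0.6, -0.7, 0], [0, 0, -0.05, -2.0, 0.3, -0.7, 0], [0, 0, -0.09, -2.4, 0.1, -0.7, 0], [0, 0, -0.14, -2.8, -0.15, -0.7, 0], [0, 0, -0.18, -3.25, -0.35, -0.7, 0], [0, 0, -0.23, -3.7, -0.55, -0.7, 0], [0, 0, -0.27, -4.15, -0.75, -0.7, 0], [0, 0, -0.32, -4.6, -0.9, -0.7, 0], [0, 0, -0.36, -5.1, -1.0, -0.7, 0], [0, 0, -0.36, -5.2, -1.0, -0.7, 0], [0, 0, -0.36, -5.2, -1.0, -0.7, 0]]}}

```text
t: 7.07
position: [524.7, 28.3, 96.5]
tcp_rot: [2.265, 2.176, 0.007]
contact_force: [-1.4, 4.7, -0.0]
opening: -0.001
finger_force: 2.5
```

Request:
{"fn": "move_arm", "kwargs": {"moves": [[0, 0, 0, 2, 0, 0, 0], [0, 0, 0, 2.2, 0, -4, 0], [0, 0, 0, 2.2, 0, -8, 0], [0, 0, 0, 2.2, 0, -8, 0]]}}

```text
t: 7.4
position: [529.5, 49.1, 182.1]
tcp_rot: [2.261, 2.169, 0.018]
contact_force: [0.4, 0.2, 0.4]
opening: 0.001
finger_force: 0.0
```

```bash
python3 -c "
from h import *
measure();print(bot.sense()['position'])"
```

```text
scene 12018 [561.8 -34.1] [ 99.7 123.8] 86.9
scene 10174 [586.3 152. ] [ 51.  209.5] 85.9
side 12215 [559.5 -37.3] [103.3 123.7] 87.1
side 7072 [615.1 145.7] [ 51.4 149.8] 86.1
[526.81367871  48.07295364 177.8531186 ]
```

```bash
python3 -c "
from h import *
n=np.array([.066,.998])
for d,z in((85,170),(85,80),(50+11,80),(-51+11+10,80)):
    p=np.array([560.7,-35.7])-d*n;print(p.round(),end=' ');row(*p,z,86.3,1)"
```

```text
[ 555. -121.] [0.01, -0.0, 0.02, -16.73, 3.53, 0.8, 1.0]
[ 555. -121.] [0.01, -0.0, 0.02, -16.73, 3.47, 9.8, 1.0]
[557. -97.] [0.01, -0.0, 0.02, -14.33, 3.52, 9.8, 1.0]
[563.  -6.] [0.01, -0.0, 0.02, -5.23, 3.74, 9.81, 1.0]
```

Request:
{"fn": "move_arm", "kwargs": {"moves": [[0, 0, 0.02, -4, 0.8, 0, 0], [0, 0, 0.02, -8, 1.7, 0, 0], [0, 0, 0.02, -12, 2.6, 0, 0], [0, 0, 0.02, -16.7, 3.5, 0, 1], [0, 0, 0.02, -16.7, 3.5, 0, 1], [0, 0, 0.02, -16.7, 3.5, 3, 1], [0, 0, 0.02, -16.7, 3.5, 6, 1], [0, 0, 0.02, -16.7, 3.5, 9.5, 1], [0, 0, 0.02, -16.7, 3.5, 9.5, 1], [0, 0, 0.02, -16.7, 3.5, 9.5, 1]]}}

```text
t: 8.33
position: [551.4, -119.4, 78.3]
tcp_rot: [-2.285, -2.151, 0.005]
contact_force: [0.2, -0.1, 0.9]
opening: 0.973
finger_force: 0.0
```

```bash
python3 -c "
from h import *
f=bot.grab_frame('side');cv2.imwrite('pics/s2.png',f['frame'][130:380,150:450,::-1])
n=np.array([.066,.998])
for d,z in((50+11,80),(-51+11+10,80)):
    p=np.array([560.7,-35.7])-d*n;print(p.round(),end=' ');row(*p,z,86.3,1)
print(bot.sense()['position'],bot.sense()['opening'])"
```

```text
[557. -97.] [-0.0, 0.0, 0.0, 2.3, 0.23, -0.01, 1.0]
[563.  -6.] [-0.0, 0.0, 0.0, 11.4, 0.28, -0.01, 1.0]
[ 553.03180167 -119.3714086    79.94626434] 1.0014028509447808
```

View pics/s2.png

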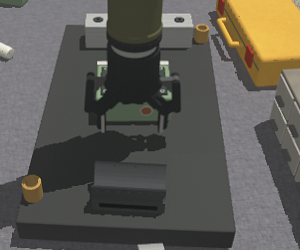

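The open fingers ((100,125) and (163,125)) stand behind the gearcase's back, spanning it, clear of the V-block. Now the straight push, stopping short first.

Request:
{"fn": "move_arm", "kwargs": {"moves": [[0, 0, 0, 1.2, 0.2, 0, 1], [0, 0, 0, 2.0, 0.2, 0, 1], [0, 0, 0, 2.5, 0.2, 0, 1], [0, 0, 0, 3.1, 0.2, 0, 1], [0, 0, 0, 3.7, 0.2, 0, 1], [0, 0, 0, 4.3, 0.2, 0, 1], [0, 0, 0, 4.9, 0.2, 0, 1], [0, 0, 0, 5.5, 0.2, 0, 1], [0, 0, 0, 6.1, 0.2, 0, 1], [0, 0, 0, 6.7, 0.2, 0, 1], [0, 0, 0, 7.3, 0.2, 0, 1], [0, 0, 0, 7.9, 0.2, 0, 1], [0, 0, 0, 8.5, 0.2, 0, 1], [0, 0, 0, 9.1, 0.2, 0, 1], [0, 0, 0, 9.7, 0.2, 0, 1], [0, 0, 0, 10.3, 0.2, 0, 1], [0, 0, 0, 10.9, 0.2, 0, 1], [0, 0, 0, 11.5, 0.2, 0, 1], [0, 0, 0, 12, 0.2, 0, 1], [0, 0, 0, 12, 0.2, 0, 1]]}}

```text
t: 10.05
position: [563.4, -3.7, 81.5]
tcp_rot: [2.286, 2.145, -0.005]
contact_force: [-0.5, -9.8, 6.4]
opening: 1.001
finger_force: 5.0
```

```bash
python3 -c "
from h import *
for n in('scene','side'):
    W=cloud(bot.grab_frame(n))
    for o in comps(W,97,106):print(n,*o)
print(bot.sense()['position'],bot.sense()['contact_force'])"
```

```text
scene 10483 [566.8  59.2] [ 98.4 124.6] 86.1
scene 10213 [586.1 151.7] [ 51.1 210. ] 85.7
side 1402 [566.5  14.9] [24.4 77.6] 86.1
side 500 [512.5  57.9] [39.3 17.5] 66.0
side 345 [620.   57.5] [34. 11.] 90.0
side 3141 [655.8 143. ] [52.  67.7] 86.6
side 2366 [506.1 153.6] [49.9 49.9] 87.8
[563.34195944  -3.6609212   81.48286827] [ -0.20010361 -10.56528603   6.47706662]
```

Request:
{"fn": "move_arm", "kwargs": {"moves": [[0, 0, 0, 0.4, 0, 0, 1], [0, 0, 0, 0.8, 0, 0, 1], [0, 0, 0, 1.1, 0, 0, 1], [0, 0, 0, 1.3, 0, 0, 1], [0, 0, 0, 1.4, 0, 0, 1], [0, 0, 0, 1.5, 0, 0, 1], [0, 0, 0, 1.5, 0, 0, 1]]}}

```text
t: 10.73
position: [563.9, 9.0, 81.5]
tcp_rot: [2.287, 2.142, -0.008]
contact_force: [-1.7, -14.7, 7.4]
opening: 1.005
finger_force: 7.0
```

Request:
{"fn": "move_arm", "kwargs": {"moves": [[0, 0, 0, 0.1, 0, 0, 1], [0, 0, 0, 0.2, 0, 0, 1], [0, 0, 0, 0.2, 0, 0, 1]]}}

```text
t: 10.98
position: [564.0, 10.9, 81.5]
tcp_rot: [2.287, 2.142, -0.008]
contact_force: [-0.5, -14.3, 6.7]
opening: 1.0
finger_force: 7.2
```

Request:
{"fn": "move_arm", "kwargs": {"moves": [[0, 0, 0, 0.1, 0, 0, 1], [0, 0, 0, 0.2, 0, 0, 1], [0, 0, 0, 0.2, 0, 0, 1]]}}

```text
t: 11.23
position: [564.1, 12.9, 81.5]
tcp_rot: [2.287, 2.142, -0.008]
contact_force: [-0.6, -13.5, 7.7]
opening: 1.004
finger_force: 7.2
```

Request:
{"fn": "move_arm", "kwargs": {"moves": [[0, 0, 0, 0.1, 0, 0, 1], [0, 0, 0, 0.2, 0, 0, 1], [0, 0, 0, 0.2, 0, 0, 1]]}}

```text
t: 11.48
position: [564.2, 14.8, 81.5]
tcp_rot: [2.287, 2.142, -0.008]
contact_force: [-1.4, -14.2, 6.9]
opening: 1.004
finger_force: 7.2
```

Request:
{"fn": "move_arm", "kwargs": {"moves": [[0, 0, 0, 0.1, 0, 0, 1], [0, 0, 0, 0.2, 0, 0, 1], [0, 0, 0, 0.2, 0, 0, 1]]}}

```text
t: 11.73
position: [564.3, 16.7, 81.5]
tcp_rot: [2.287, 2.142, -0.009]
contact_force: [-1.5, -15.0, 7.7]
opening: 1.0
finger_force: 7.3
```

```bash
python3 -c "
from h import *
f=bot.grab_frame('scene');W=cloud(f)
for o in comps(W,97,106):print(*o)
cv2.imwrite('pics/s3.png',cv2.resize(f['frame'][170:290,190:410,::-1],None,fx=3,fy=3))"
```

```text
20394 [583.4 102.6] [148.9 208.9] 85.9
```

View pics/s3.png

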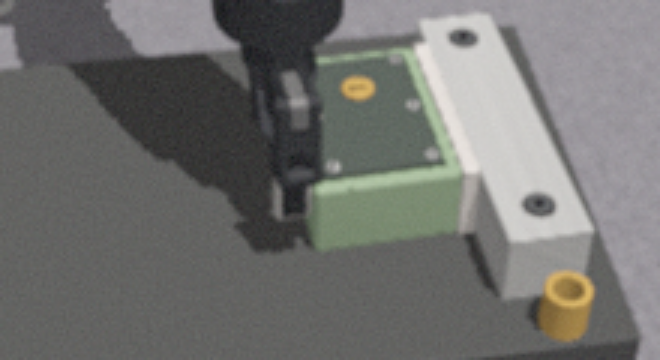

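The bright strip ((445,130)–(470,190)) is at, or within a millimetre or two of, the fence. I keep pushing gently until the force rises.

Request:
{"fn": "move_arm", "kwargs": {"moves": [[0, 0, 0, 0.1, 0, 0, 1], [0, 0, 0, 0.2, 0, 0, 1], [0, 0, 0, 0.2, 0, 0, 1]]}}

```text
t: 12.03
position: [564.3, 16.6, 81.5]
tcp_rot: [2.287, 2.14, -0.012]
contact_force: [-1.0, -17.4, 7.2]
opening: 1.002
finger_force: 9.1
```

Request:
{"fn": "move_arm", "kwargs": {"moves": [[0, 0, 0, 0.1, 0, 0, 1], [0, 0, 0, 0.1, 0, 0, 1], [0, 0, 0, 0.1, 0, 0, 1]]}}

```text
t: 12.28
position: [564.3, 16.6, 81.5]
tcp_rot: [2.287, 2.139, -0.014]
contact_force: [-0.2, -20.4, 7.4]
opening: 1.001
finger_force: 10.0
```

Motion has stopped and the force is rising, so it is seated on the fence. I add a little more to square it, then back off.

Request:
{"fn": "move_arm", "kwargs": {"moves": [[0, 0, 0, 0.2, 0, 0, 1], [0, 0, 0, 0.4, 0, 0, 1], [0, 0, 0, 0.4, 0, 0, 1], [0, 0, 0, 0.4, 0, 0, 1]]}}

```text
t: 12.62
position: [564.3, 16.7, 81.5]
tcp_rot: [2.286, 2.136, -0.021]
contact_force: [-0.0, -27.2, 8.1]
opening: 1.0
finger_force: 13.5
```

Request:
{"fn": "move_arm", "kwargs": {"moves": [[0, 0, 0, -1, 0, 0, 1], [0, 0, 0, -3, 0, 0, 1], [0, 0, 0, -6, 0, 0, 1], [0, 0, 0, -9, 0, -4, 1], [0, 0, 0, -12, 0, -8, 1], [0, 0, 0, -16, 0, -12, 1], [0, 0, 0, -18, 0, -14, 1], [0, 0, 0, -18, 0, -14, 1], [0, 0, 0, -18, 0, -14, 1]]}}

```text
t: 13.37
position: [555.3, -153.5, 224.2]
tcp_rot: [2.287, 2.141, 0.005]
contact_force: [0.7, -0.2, 0.2]
opening: 1.003
finger_force: 0.0
```

```bash
python3 -c "
from h import *
for n in('scene','side'):
    f=bot.grab_frame(n);W=cloud(f)
    for o in comps(W,97,106):print(n,*o)
    if n=='scene':
        cv2.imwrite('pics/s4.png',cv2.resize(f['frame'][170:290,190:410,::-1],None,fx=3,fy=3))
    # back edge of gearcase (min y per x) and fence far edge (max y per x)
    p=W.reshape(-1,3);p=p[np.isfinite(p).all(1)];p=p[(p[:,2]>97)&(p[:,2]<106)&(p[:,1]>-40)&(p[:,1]<220)&(p[:,0]<720)]
    for lo,hi,fn in((525,615,np.min),(495,675,np.max)):
        xs=np.arange(lo,hi,4.);ys=[fn(p[abs(p[:,0]-x)<2][:,1]) for x in xs]
        k=np.polyfit(xs,ys,1);print(np.degrees(np.arctan(k[0])).round(2),np.polyval(k,570).round(1))
print(bot.sense()['position'],bot.sense()['contact_force'])"
```

```text
scene 22378 [582.2 102.3] [150.  210.7] 86.2
-4.28 28.8
-3.92 177.2
side 6796 [572.3  59.8] [ 77.4 107.5] 87.1
side 1062 [660.5 143. ] [51. 26.] 90.0
side 1015 [507.8 153. ] [52.1 26.5] 77.5
-3.8 24.0Traceback (most recent call last):
  File "<string>", line 11, in <module>
    xs=np.arange(lo,hi,4.);ys=[fn(p[abs(p[:,0]-x)<2][:,1]) for x in xs]
                               ~~^^^^^^^^^^^^^^^^^^^^^^^^^
    return _wrapreduction(a, np.maximum, 'max', axis, None, out,
                          keepdims=keepdims, initial=initial, where=where)
    return ufunc.reduce(obj, axis, dtype, out, **passkwargs)
           ~~~~~~~~~~~~^^^^^^^^^^^^^^^^^^^^^^^^^^^^^^^^^^^^^
ValueError: zero-size array to reduction operation maximum which has no identity
```

View pics/s4.png

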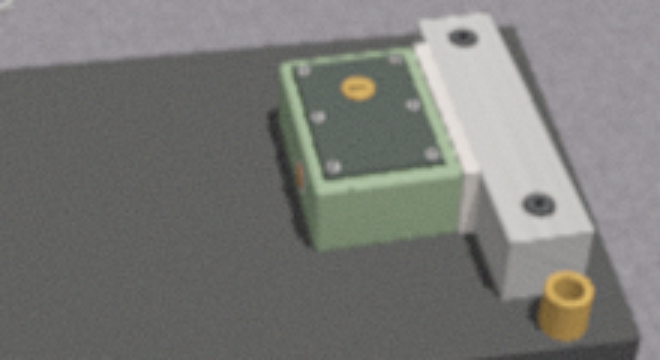

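The strip lies flush along the fence ((420,50)–(470,190)), combined width is exactly 150 mm, and the edges are parallel within 0.4°. The robot is clear of everything.

```bash
python3 -c "
from h import *
print(bot.close_job())"
```

```text
the job is handed in; nothing more can be done
None
```

The gearcase was turned square clear of the fence and pushed flush against it (parallel within about 0.4° and about 15 mm off the fence's middle, by camera); the job is handed in, and the judge's verdict was not shown.

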